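Break-away tilt test of a bearing shoe

ROBOT

A 6-joint arm with a two-finger parallel gripper is mounted at the origin on the work surface. World frame = base frame: x ahead of the robot, y to its left, z up, the work surface at z = 0. Lengths are in m, angles in rad, forces in N, time in s.
With the tool pointing down it reaches from about 0.35 to 0.975 m from the base axis. Payload 4.9 kg.
Tool frame: the origin (TCP) lies at the very end of the fingers, on their centre line; the grasp point (between the pads) lies ctrl.grip_point_offset behind it (ctrl.grip_point_offset is the distance from the TCP to the grasp point, in m); z points along the fingers, y is the direction in which the jaws open and shut (so a half turn about z gives the same grasp; the last joint's range is limited). The gripper opens to 85 mm and grips with 20 to 120 N. Pads are 22 mm wide; open, the fingers measure 114 mm over their backs; the gripper's body (76 mm by 85 mm) begins 54 mm behind the grasp point. The pads swing forward as they close: fully open they stand 13 mm farther back than shut.
Start: joints at [1.03, 0.053, 1.613, -0, 1.476, -0.119], TCP at [0.256, 0.57, 0.231] pointing down, gripper open.
Joint ranges: [-3.01, 3.01], [-1.01, 2.22], [0.06, 2.58], [-1.02, 4.17], [0.09, 2.62], [-3.14, 3.14]. Speed limits (rad/s): [2.57, 2.57, 3.14, 3.14, 3.14, 3.14].

INTERFACE

Orientations are given as a rotation vector (axis times angle).
In Python, from station import ctrl gives the robot as it stands. The module is installed in compiled form; this text tells all that it offers.
- The arm moves only by the shell command python3 -m creep 'ROWS' [FORCE]. ROWS is JSON, a list of rows, each a list of 5 numbers: the closure in counts, from 0 (fully open) to 255 (shut), then the shift along the tool's x, y, z in mm, then the turn about the tool's z in rad. A call has 1 to 12 rows; each row is the pose to reach, as a shift and turn from the pose commanded when the call began, along the tool's axes at that moment; what a row does not reach only later rows make up. A row lasts 1/12 s, in which the tool goes at most 41.7 mm and 7.16 degrees, less where a joint would pass 70% of its speed; a pose out of reach is approached as far as the arm can. A call with a gripper value outside its range is refused whole. The fingers move at their own pace and stop on an object; FORCE is the grip in N (left out, the last holds). Time passes only in rows, so rows that repeat a pose let the fingers close. It gives the time, the measured TCP pose, the force and the opening at its end, in the units of the state.
- ctrl.get_obs(): the state, without advancing time (a new reading comes with each control period).
- ctrl.get_image(name): name is "scene" or "side" or "wrist"; returns the picture (400x640x3 uint8, red, green, blue); there is no depth.
- ctrl.calibration(name): a dict with "fx", "fy", "cx", "cy" (pixels), "R" (3x3) and "t" (3): a world point X has camera coordinates R X + t. Camera axes: x right, y down, z forward; pixel columns grow to the right and rows downward; lengths in m; the calibration is good to about 2 mm. A picture is of the moment at which its call begins: read the wrist's pose just before it. calibration takes no time and is no camera call; for the wrist camera it gives the pose at the moment of the call.
- ctrl.finish_job(): hands the job in, once; it reports no verdict.
Trained networks look in the newest picture that a camera, given by its name, has taken for a name from the list of things; names that differ only in an ending like _2 or _b are one class to them, and where a whole thing is asked for, a point or a joint stands for the part that bears it (a point fixed in the world has none). Each returns a list of dicts, best first, with "conf" (0 to 1); they miss things now and then, are a little off and sometimes report something else, mostly with a low value. They report only what shows in the picture. A call takes as long as a camera call.
- ctrl.boxes_of(camera, label): "rect" ([left, top, width, height] in pixels, round what is visible of it).
- ctrl.outline_of(camera, label): "mask" (400x640 bool, what is visible of it) and "rect" ([left, top, width, height] in pixels, round what is visible of it).
The state is a dict: "t": time; "q": joint angles; "dq": joint speeds; "effort": joint torques, N m; "tool_pos": TCP position; "tool_rot": TCP orientation; "contact_force": force on the tool from outside, world axes, zero at the start; "wrist_torque": the same for the moment, N m; "opening": finger opening in m.
Only numpy, scipy, OpenCV 4.12 (cv2) and the standard library are available. Lean on these libraries where they do the work, as an engineer would, in place of code of your own. Each camera call takes 0.05 s, during which the arm holds its last target. There are 200 camera calls.

TASK

Test the brass sample shoe on the tilting friction tester: set it down gently inside the yellow frame of the flat deck, lined up with the slope, and let go. Then lift the deck by its handle bar, slowly, only until the brass shoe starts to slide by itself, and hold that angle so that it eases down to the red stop bar without rushing, while the blue reference shoe stays in its own frame. Leave the deck standing at that angle, let go of it, and do not disturb the other things on the bench.

Things in the scene. Friction and masses are not known exactly. Their poses are not given: they have to be found in the camera images.
- sample_center (a point): Centre of the brass sample shoe: loose block 54 long (x) x 30 wide (y) x 28 high (z) mm, 0.13 to 0.3 kg, yellow patch on top, dark sole; lies sole down on the bench (centre 14 mm up). Grip it across its 30 mm width, in its upper half. On the deck it starts to slide at an angle that differs from run to run, between about 0.19 and 0.37 rad.
- reference_center (a point): Centre of the blue reference shoe: same size and form (54 x 30 x 28 mm), blue body, black sole, white patch. It already rests in the blue frame on the deck and must stay there. It grips better: its own slip angle is always about 0.1 rad or more above that of the sample.
- deck (a joint): Angle of the hinged deck, rad: 0 = flat (as it starts), positive = handle end raised, up to 0.6. Stiff hinge: the deck stays where it is left; lifting takes about 10 to 16 N upward at the handle. The deck is a steel plate 240 long x 220 wide x 8 mm, its top face 40 mm above the bench when flat.
- deck_hinge (a point): Middle of the deck's hinge axis, 36 mm above the bench at the far, low end, 4 mm below the plane of the deck's top face. Its axes turn with the deck: x points down the slope (from handle to hinge), y along the horizontal hinge axis, z out of the top face.
- deck_handle (a point): Middle of the round handle bar: 12 mm thick (black sleeve 14 mm), 160 mm long along the deck's y, 300 mm from the hinge towards the robot and 10 mm above it in the deck's frame, 46 mm above the bench when flat. 44 mm free between bar and deck edge. Pinch it from above, closing along the deck's x; it turns between the fingers as the deck tilts. Axes as deck_hinge.
- start_mark (a point): Centre of the yellow frame (62 x 38 mm) on the deck's top face, 140 mm from the hinge, 50 mm to its -y side; moves with the deck, axes as deck_hinge. The shoe goes inside, long side along x. The face of the red stop bar (16 mm high) lies 110 mm down the slope from here, so the shoe has 83 mm to slide.
- ref_mark (a point): Centre of the blue frame (62 x 38 mm) on the deck's top face, 100 mm to the +y side of start_mark; axes as deck_hinge.
- stand: Fixed green stand under the deck, 270 x 240 mm and 40 mm high, origin at the bench under the middle of the deck, x towards the hinge. It cannot be moved.
- bush: Bystander: steel ring, 42 mm outside, 32 mm high, standing on the bench; origin at the centre of its underside. Leave it alone.
- valve: Bystander: engine valve standing on its head, 44 mm wide at the foot and 100 mm high; origin at the centre of its underside. Leave it alone.
- oil: Bystander: black bottle with a red cap, 52 mm wide, 130 mm high; origin at the centre of its underside. Leave it alone.

How it is judged:
On the way, in this order (a step that is already met when the one before it is completed fails the run):
1. the sample shoe stands released in the yellow frame (within 15 mm along and across, 0.17 rad in line) on the deck still flat (below 0.05 rad) (x of sample_center in the frame of start_mark between -0.015 and 0.015 m and y of sample_center in the frame of start_mark between -0.015 and 0.015 m and z of sample_center in the frame of start_mark below 0.017 m and angle between the x axis of sample_center and the x axis of start_mark, either way round below 0.17 rad and contact force between sample and the fingers below 0.05 N and value of joint deck below 0.05 rad), for 0.2 s.
2. the deck is raised and the shoe slides by itself: it has gone 20 to 75 mm down the slope, moving, with the deck above 0.15 rad and the robot off the shoe (x of sample_center in the frame of start_mark between 0.02 and 0.075 m and linear speed of sample above 0.01 m/s and value of joint deck above 0.15 rad and contact force between sample and the arm below 0.05 N and contact force between sample and the fingers below 0.05 N), for 0.06 s.
At the end, for the whole second after the job is handed in: The sample shoe rests against the red stop bar (its centre at least 77 mm down the slope from the yellow frame's centre), flat on the deck, which stands raised above 0.15 rad, released and still; the reference shoe is still in its frame (less than 18 mm down from the frame's centre) (x of sample_center in the frame of start_mark above 0.077 m and z of sample_center in the frame of start_mark between 0.01 and 0.017 m and linear speed of sample below 0.02 m/s and value of joint deck above 0.15 rad and velocity of joint deck between -0.03 and 0.03 rad/s and x of reference_center in the frame of ref_mark below 0.018 m and z of reference_center in the frame of ref_mark below 0.017 m); the robot touches nothing.
It fails at once if the sample shoe rushes: faster than 0.25 m/s on the raised deck (above 0.1 rad) (value of joint deck above 0.1 rad and linear speed of sample above 0.25 m/s).
It fails at once if the blue reference shoe slides: more than 18 mm down from the centre of its frame (x of reference_center in the frame of ref_mark above 0.018 m).
It fails at once if the robot touches the sample shoe once the deck is raised above 0.1 rad (value of joint deck above 0.1 rad and (contact force between sample and the fingers above 0.3 N or contact force between sample and the arm above 0.3 N)).
It fails at once if the sample shoe is pressed or dropped on the deck with more than 25 N (contact force between sample and deck above 25 N).
It fails at once if a bystander on the bench is moved by more than 20 mm (distance of any of bush, valve, oil from where it was at the start of the episode above 0.02 m).
It also fails if it takes over 72 s, if anything falls off the work surface, if the arm or the gripper's body presses on something with over 40 N, if the wrist force passes 120 N, or if a joint passes its speed limit or range.

## Working session

There is one attempt and no reset: what is moved stays moved. The work goes in short steps, Python scripts to look and compute and a shell command to move; the robot and the scene stay as the last step left them, time stands still between calls to the robot, and variables do not carry over. Pictures are saved under pics/ and viewed, about 8 in all and at most 12, crops included, and the job is handed in when it is done.

```bash
mkdir -p pics; cat > h.py <<'E'
import numpy as np, cv2
from station import ctrl
from scipy.spatial.transform import Rotation as Ro
def snap(c,f):
    im=ctrl.get_image(c); cv2.imwrite('pics/'+f,im[:,:,::-1]); return im
def ray(c,u,v,z):
    k=ctrl.calibration(c); R=np.array(k['R']);t=np.array(k['t'])
    d=R.T@np.array([(u-k['cx'])/k['fx'],(v-k['cy'])/k['fy'],1]); o=-R.T@t
    return o+d*(z-o[2])/d[2]
def proj(c,X):
    k=ctrl.calibration(c); p=np.array(k['R'])@np.array(X)+np.array(k['t'])
    return np.array([k['fx']*p[0]/p[2]+k['cx'],k['fy']*p[1]/p[2]+k['cy']])
def st():
    o=ctrl.get_obs(); print('t',round(o['t'],2),'pos',np.round(o['tool_pos'],4),'F',np.round(o['contact_force'],1),'op',round(o['opening'],4)); print(np.round(Ro.from_rotvec(o['tool_rot']).as_matrix(),3).tolist()); return o
E
python3 - <<'E'
from h import *
st(); print(ctrl.grip_point_offset)
ims=[snap(c,c+'0.png') for c in('scene','side')]
cv2.imwrite('pics/both.png',cv2.resize(np.vstack(ims),(480,600))[:,:,::-1])
for c in('scene','side'):
  k=ctrl.calibration(c); print(c,np.round(-np.array(k['R']).T@np.array(k['t']),3))
  for l in('sample_center','reference_center','deck','deck_handle','bush','valve','oil'):
    r=ctrl.boxes_of(c,l)
    print(l,[(x['rect'],round(x['conf'],2)) for x in r[:2]])
E
```

```text
t 0.0 pos [0.2556 0.5697 0.2301] F [-0.7  0.   0.1] op 0.0854
[[-0.912, 0.409, -0.001], [0.409, 0.912, -0.002], [0.0, -0.002, -1.0]]
0.0187
scene [ 1.433 -0.226  0.798]
sample_center [([169.1, 200.9, 11.5, 18.8], 0.49)]
reference_center []
deck [([253.9, 181.1, 89.9, 89.5], 0.88)]
deck_handle [([253.7, 184.0, 90.3, 87.1], 0.6)]
bush [([403.4, 155.6, 12.9, 17.5], 0.45), ([250.9, 180.3, 95.9, 90.7], 0.38)]
valve [([179.0, 225.1, 16.1, 33.3], 0.81), ([254.0, 182.4, 88.4, 84.4], 0.7)]
oil [([425.2, 175.1, 24.1, 41.1], 0.84), ([178.9, 223.0, 16.9, 36.9], 0.55)]
side [0.49  0.741 0.736]
sample_center [([354.1, 131.3, 16.0, 11.9], 0.69)]
reference_center [([280.7, 189.5, 17.0, 13.6], 0.67)]
deck [([235.2, 153.4, 124.8, 69.4], 0.63)]
deck_handle [([236.1, 154.9, 124.9, 69.2], 0.96), ([278.9, 188.2, 20.8, 14.6], 0.24)]
bush [([350.0, 322.0, 19.8, 24.2], 0.96)]
valve [([234.4, 154.8, 125.1, 68.4], 0.72), ([231.7, 151.5, 127.6, 82.9], 0.15)]
oil [([250.0, 280.0, 29.2, 48.2], 0.82)]
```

View pics/scene0.png

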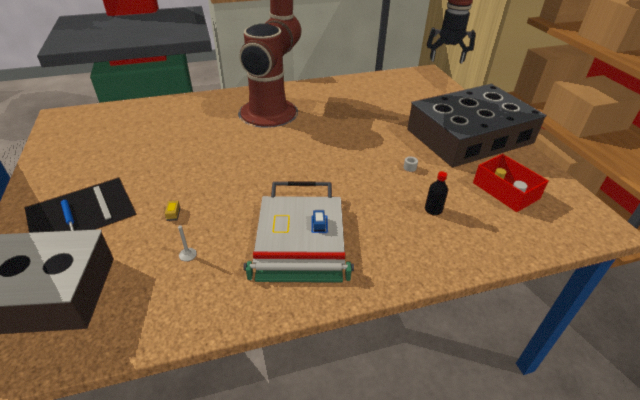

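View pics/side0.png

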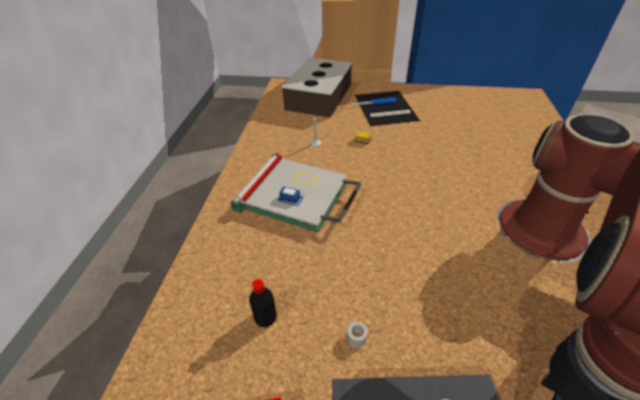

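The scene picture shows the brass shoe at about (172,210), the valve at (186,250), the handle bar at (302,184), the yellow frame at (282,224) and the blue shoe at (319,221). In the side view the shoe is at (362,137) and the yellow frame at (305,177).

```bash
python3 - <<'E'
from h import *
print('sample',ray('scene',174,211,.02),ray('side',362,137,.02))
print('frame',ray('scene',282,224,.04),ray('side',305,177.5,.04))
print('handle',ray('scene',302,184,.046),ray('side',350,200,.046))
for n,p in dict(topL=(260,198),topR=(341,197),redL=(256,252),redR=(344,252)).items(): print(n,ray('scene',*p,.04))
print('valve',ray('scene',187,256,0),ray('side',316,143,0))
c=cv2.resize(cv2.imread('pics/scene0.png')[170:290,150:360],None,fx=3.5,fy=3.5,interpolation=3)
cv2.imwrite('pics/crop0.png',c)
E
```

```text
sample [ 0.51591165 -0.36079468  0.02      ] [ 0.50312326 -0.3631405   0.02      ]
frame [ 0.66515864 -0.08898601  0.04      ] [ 0.66170864 -0.0941869   0.04      ]
handle [0.52549856 0.00114237 0.046     ] [ 0.51999779 -0.00383615  0.046     ]
topL [ 0.5476258  -0.12562286  0.04      ]
topR [0.60335531 0.09370392 0.04      ]
redL [ 0.74317095 -0.17063537  0.04      ]
redR [0.80005937 0.03494187 0.04      ]
valve [ 0.67373031 -0.33737812  0.        ] [ 0.66429206 -0.33790967  0.        ]
```

View pics/crop0.png

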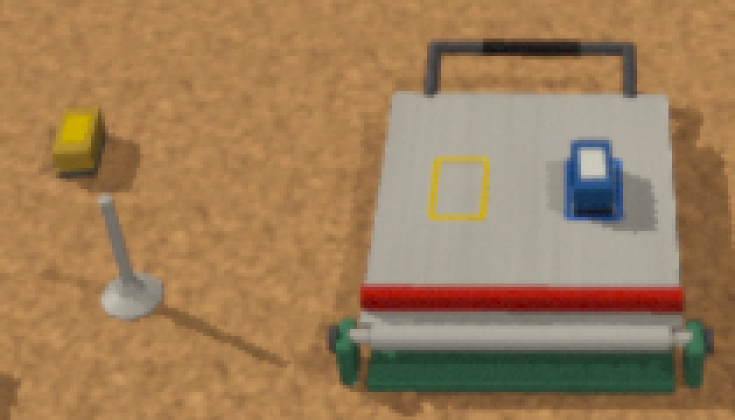

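The crop confirms it: the deck's yaw is about -0.24 rad, and the shoe lies roughly along x. I'll move over the shoe now.

```bash
python3 -m creep '[[0,-30,-37,0,0],[0,-61,-74,0,0],[0,-92,-112,0,0],[0,-123,-149,0,0],[0,-153,-186,0,0],[0,-184,-224,0,0],[0,-215,-261,0,0],[0,-245,-298,0,0],[0,-276,-336,0,0],[0,-307,-373,0,0],[0,-337,-410,0,0],[0,-368,-448,0,0]]'
```

```text
t: 1.8
tool_pos: [0.3874, 0.0859, 0.2318]
tool_rot: [0.657, 3.07, 0.001]
contact_force: [0.8, 0.6, -0.2]
opening: 0.0857
```

```bash
python3 -m creep '[[0,-28,-33,0,-0.05],[0,-56,-67,0,-0.1],[0,-84,-101,0,-0.15],[0,-112,-135,0,-0.2],[0,-140,-169,0,-0.25],[0,-168,-203,0,-0.3],[0,-196,-237,0,-0.35],[0,-224,-271,0,-0.4],[0,-245,-298,0,-0.42],[0,-245,-298,0,-0.42],[0,-245,-298,0,-0.42],[0,-245,-298,0,-0.42]]'
python3 - <<'E'
from h import *
st(); snap('wrist','w1.png'); print([(x['rect'],x['conf']) for x in ctrl.boxes_of('wrist','sample_center')])
k=ctrl.calibration('wrist');print(np.round(-np.array(k['R']).T@np.array(k['t']),3))
E
```

```text
t: 2.8
tool_pos: [0.4887, -0.2842, 0.231]
tool_rot: [-0.005, -3.141, -0.002]
contact_force: [-0.9, -0.3, -0.2]
opening: 0.0854
t 2.8 pos [ 0.4887 -0.2842  0.231 ] F [-0.9 -0.3 -0.2] op 0.0854
[[-1.0, 0.003, -0.001], [0.003, 1.0, 0.001], [0.001, 0.001, -1.0]]
[([221.7, 149.7, 38.2, 54.0], 0.87)]
[ 0.413 -0.284  0.376]
```

View pics/w1.png

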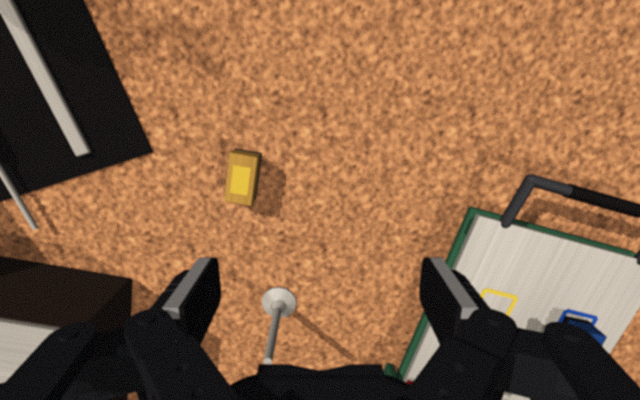

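The wrist view shows the shoe at (241,178), slightly rotated. The valve foot is at (279,302), the handle bar at about (590,195) and the yellow frame at (497,300).

```bash
python3 - <<'E'
from h import *
im=cv2.imread('pics/w1.png'); hsv=cv2.cvtColor(im,cv2.COLOR_BGR2HSV)
m=((hsv[...,0]>24)&(hsv[...,0]<34)&(hsv[...,1]>150)&(hsv[...,2]>170)).astype('uint8'); 
m[:,:200]=0;m[:,280:]=0;m[:140]=0;m[215:]=0
pts=np.argwhere(m)[:,::-1].astype('float32'); print(len(pts))
X=np.array([ray('wrist',u,v,.028)[:2] for u,v in pts])
r=cv2.minAreaRect((X*1000).astype('float32')); print(r, X.mean(0))
e=np.linalg.eigh(np.cov(X.T)); v=e[1][:,1]; print('yaw',np.arctan(v[1]/v[0]))
mm=ctrl.outline_of('wrist','sample_center')[0]['mask']; p=np.argwhere(mm)[:,::-1]
Y=np.array([ray('wrist',u,w,.014)[:2] for u,w in p]); print(cv2.minAreaRect((Y*1000).astype('float32')))
for n,p in dict(corner=(472,211),edge=(415,347)).items(): print(n,ray('wrist',*p,.04))
for p in [(484,290),(516,295),(509,316)]: print('fr',ray('wrist',*p,.04))
print('bar',ray('wrist',533,181,.046),ray('wrist',638,210,.046)); print('valve',ray('wrist',279,302,0.005))
E
```

```text
0Traceback (most recent call last):
  File "<stdin>", line 7, in <module>
cv2.error: OpenCV(4.12.0) /io/opencv/modules/imgproc/src/convhull.cpp:143: error: (-215:Assertion failed) total >= 0 && (depth == CV_32F || depth == CV_32S) in function 'convexHull'
```

```bash
python3 - <<'E'
from h import *
im=cv2.imread('pics/w1.png'); print(im[178,241],im[160,243])
d=np.abs(im.astype(int)-im[178,241].astype(int)).sum(2); m=(d<70)
m[:,:200]=0;m[:,280:]=0;m[:140]=0;m[215:]=0
pts=np.argwhere(m)[:,::-1].astype('float32'); print(len(pts),pts.min(0),pts.max(0))
X=np.array([ray('wrist',u,v,.028)[:2] for u,v in pts])
r=cv2.minAreaRect((X*1000).astype('float32')); print(r, X.mean(0))
e=np.linalg.eigh(np.cov(X.T)); v=e[1][:,1]; print('yaw',np.arctan(v[1]/v[0]))
mm=ctrl.outline_of('wrist','sample_center')[0]['mask']; p=np.argwhere(mm)[:,::-1]
Y=np.array([ray('wrist',u,w,.014)[:2] for u,w in p]); print(cv2.minAreaRect((Y*1000).astype('float32')))
for n,p in dict(corner=(472,211),edge=(415,347)).items(): print(n,ray('wrist',*p,.04))
for p in [(484,290),(516,295),(509,316)]: print('fr',ray('wrist',*p,.04))
print('bar',ray('wrist',533,181,.046),ray('wrist',638,210,.046)); print('valve',ray('wrist',279,302,0.005))
E
```

```text
[ 69 193 230] [ 68 145 194]
575 [227. 150.] [261. 213.]
((502.35302734375, -364.8074035644531), (25.95153045654297, 70.71989440917969), 74.76200103759766) [ 0.50314252 -0.36729325]
yaw -0.2130354258364357
((504.13055419921875, -367.575927734375), (34.72802734375, 62.91828536987305), 79.47686004638672)
corner [ 0.5335851  -0.12474944  0.04      ]
edge [ 0.70522148 -0.16984887  0.04      ]
fr [ 0.62768441 -0.09884274  0.04      ]
fr [ 0.63416773 -0.06182103  0.04      ]
fr [ 0.66199622 -0.0651446   0.04      ]
bar [ 0.49978104 -0.07109848  0.046     ] [0.53040952 0.04186113 0.046     ]
valve [ 0.66711642 -0.33406379  0.005     ]
```

```bash
python3 -m creep '[[0,-4,-25,20,0.06],[0,-8,-50,50,0.12],[0,-12,-75,80,0.18],[0,-14,-83,110,0.19],[0,-14,-83,131,0.19],[0,-14,-83,131,0.19],[0,-14,-83,131,0.19],[0,-14,-83,131,0.19]]'
python3 - <<'E'
from h import *
st(); im=snap('wrist','w2.png'); r=ctrl.outline_of('wrist','sample_center'); print([(x['rect'],x['conf']) for x in r])
o=ctrl.get_obs(); p=np.array(o['tool_pos']); p[2]=.014; print('tcp px',proj('wrist',p))
if r:
  p=np.argwhere(r[0]['mask'])[:,::-1]
  Y=np.array([ray('wrist',u,w,.02)[:2] for u,w in p]); print(cv2.minAreaRect((Y*1000).astype('float32')))
E
```

```text
t: 3.62
tool_pos: [0.5038, -0.367, 0.1024]
tool_rot: [0.298, 3.125, -0.003]
contact_force: [0.2, 0.1, 0.6]
opening: 0.0854
t 3.62 pos [ 0.5038 -0.367   0.1024] F [0.2 0.1 0.6] op 0.0854
[[-0.982, 0.189, 0.002], [0.189, 0.982, -0.002], [-0.002, -0.001, -1.0]]
[([291.9, 158.8, 51.5, 80.4], 0.98)]
tcp px [320.61068642 199.9584015 ]Traceback (most recent call last):
  File "<stdin>", line 6, in <module>
  File "h.py", line 7, in ray
    k=ctrl.calibration(c); R=np.array(k['R']);t=np.array(k['t'])
ValueError: time passes only in moves, steps and waits
```

View pics/w2.png

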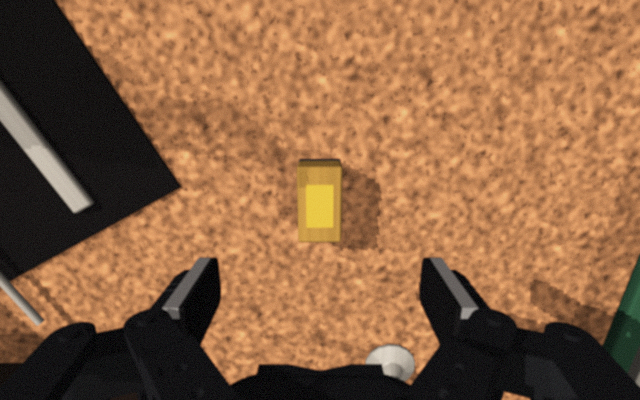

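The shoe is centred at (320,202), in line with the jaws, and the TCP projects to (321,200). I'll descend and grip.

```bash
python3 -m creep '[[0,0,0,30,0],[0,0,0,60,0],[0,0,0,80,0],[0,0,0,92,0],[0,0,0,96,0],[0,0,0,96,0],[220,0,0,96,0],[220,0,0,96,0],[220,0,0,96,0],[220,0,0,96,0],[220,0,0,96,0],[220,0,0,96,0]]' 35
python3 -m creep '[[220,0,0,0,0],[220,0,0,0,0],[220,0,0,-10,0],[220,0,0,-40,0],[220,0,0,-80,0],[220,0,0,-120,0],[220,0,0,-120,0]]'
```

```text
t: 4.72
tool_pos: [0.5033, -0.3679, 0.0054]
tool_rot: [0.301, 3.126, -0.002]
contact_force: [0.9, 0.5, 3.2]
opening: 0.0294
t: 5.3
tool_pos: [0.5066, -0.3708, 0.1342]
tool_rot: [0.299, 3.115, -0.014]
contact_force: [2.7, -1.4, 0.3]
opening: 0.0294
```

```bash
python3 -m creep '[[220,-5,15,0,0],[220,-15,45,0,0],[220,-27,80,0,0.02],[220,-39,115,0,0.03],[220,-51,150,0,0.04],[220,-63,185,0,0.05],[220,-75,220,0,0.06],[220,-86,255,0,0.065],[220,-95,282,0,0.065],[220,-103,304,0,0.065],[220,-103,304,0,0.065],[220,-103,304,0,0.065]]'
python3 - <<'E'
from h import *
o=st(); im=snap('wrist','w3.png')
p=np.array(o['tool_pos']); p[2]=.04; print('tcp px',proj('wrist',p))
E
```

```text
t: 6.3
tool_pos: [0.6607, -0.0863, 0.1218]
tool_rot: [-0.397, -3.112, -0.001]
contact_force: [-0.2, -0.3, -2.4]
opening: 0.0292
t 6.3 pos [ 0.6607 -0.0863  0.1218] F [-0.2 -0.3 -2.4] op 0.0292
[[-0.968, 0.251, -0.004], [0.251, 0.968, 0.001], [0.004, -0.0, -1.0]]
tcp px [322.07533612 204.01620281]
```

View pics/w3.png

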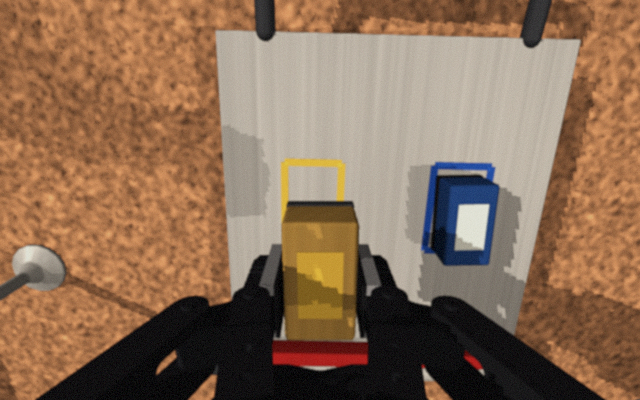

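The wrist view shows the frame's top edge from (283,161) to (345,161). The held shoe is nearly in line with it, and the deck's front edge runs from (217,31) to (578,40).

```bash
python3 - <<'E'
from h import *
P=lambda *p: ray('wrist',*p,.04)[:2]
a,b=P(217,31),P(578,40); d=b-a; yaw=np.arctan2(-d[0],d[1]); print('len',np.linalg.norm(d),'deck yaw',yaw)
f1,f2=P(283,160),P(345,160); print('frame w',np.linalg.norm(f2-f1),'yaw',np.arctan2(-(f2-f1)[0],(f2-f1)[1]))
ex=np.array([np.cos(yaw),np.sin(yaw)]);ey=np.array([-ex[1],ex[0]])
c=(f1+f2)/2+.031*ex; print('frame c',c, 'handle',c-.16*ex+.05*ey)
p=np.array(ctrl.get_obs()['tool_pos'])[:2]; e=c-p; print('tool shift mm',e@[-.968,.251]*1e3,e@[.251,.968]*1e3)
# alternative: from deck front edge: deck edge is 256 mm from hinge? handle 300, 44 free+6
m=(a+b)/2; print('alt c',m+ex*(.110)-.05*ey)
# held shoe: bottom front edge px, z of its underside = .1218-.0054
z=.1218-.0054; g1,g2=ray('wrist',290,202,z)[:2],ray('wrist',354,202,z)[:2]; print('shoe edge w',np.linalg.norm(g1-g2),'shoe c',(g1+g2)/2+.027*np.array([.968,-.251]))
E
```

```text
len 0.2186851794242466 deck yaw -0.2777952042988191
frame w 0.04152689610447796 yaw -0.2552419635047637
frame c [ 0.65911793 -0.09225004] handle [ 5.18963742e-01 -2.89154956e-04]
tool shift mm 0.16975610033633345 -4.975966274021206
alt c [ 0.66052396 -0.09313553]
shoe edge w 0.029502141763994752 shoe c [ 0.66119591 -0.08702414]
```

```bash
python3 -m creep '[[220,0,-3,15,0.01],[220,0,-5,35,0.015],[220,0,-5,55,0.015],[220,0,-5,65,0.015],[220,0,-5,70,0.015],[220,0,-5,72,0.015],[220,0,-5,73,0.015],[220,0,-5,73,0.015],[220,0,-5,73,0.015]]'
```

```text
t: 7.1
tool_pos: [0.6615, -0.0937, 0.0527]
tool_rot: [0.425, 3.11, -0.0]
contact_force: [0.2, -0.1, -1.8]
opening: 0.0292
```

```bash
python3 -m creep '[[220,1,0,2,0],[220,2,0,4,0],[220,2,0,5,0],[220,2,0,5.5,0],[220,2,0,6,0],[220,2,0,6,0],[220,2,0,6,0]]'
```

```text
t: 7.68
tool_pos: [0.6587, -0.0929, 0.0454]
tool_rot: [0.425, 3.112, -0.0]
contact_force: [0.1, 0.7, -1.6]
opening: 0.0295
```

```bash
python3 -m creep '[[220,0,0,0.4,0],[220,0,0,0.8,0],[220,0,0,0.8,0],[220,0,0,0.8,0]]'
```

```text
t: 8.02
tool_pos: [0.6592, -0.093, 0.0454]
tool_rot: [0.425, 3.111, -0.0]
contact_force: [-0.7, 0.2, 3.7]
opening: 0.0294
```

```bash
python3 -m creep '[[165,0,0,0,0],[150,0,0,0,0],[130,0,0,0,0],[110,0,0,0,0],[90,0,0,0,0],[90,0,0,0,0],[90,0,0,-3,0],[90,0,0,-15,0],[90,0,0,-40,0],[90,0,0,-75,0],[90,0,0,-100,0],[90,0,0,-100,0]]'
python3 - <<'E'
from h import *
st(); im=snap('wrist','w4.png')
E
```

```text
t: 9.02
tool_pos: [0.663, -0.0939, 0.154]
tool_rot: [0.424, 3.099, -0.002]
contact_force: [0.9, -0.0, 1.5]
opening: 0.0552
t 9.02 pos [ 0.663  -0.0939  0.154 ] F [ 0.9 -0.   1.5] op 0.0552
[[-0.963, 0.268, 0.013], [0.268, 0.963, -0.003], [-0.014, 0.0, -1.0]]
```

View pics/w4.png

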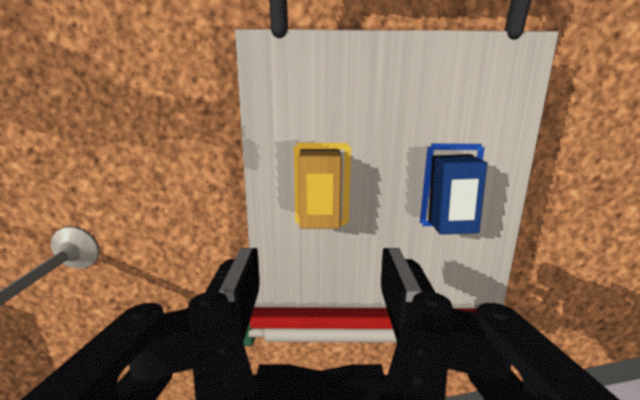

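The shoe (320,188) sits inside the yellow frame and in line with it, released. Next is the handle, so I'm checking joint 6 before the quarter turn.

```bash
python3 - <<'E'
from h import *
print(np.round(ctrl.get_obs()['q'],3))
E
```

```text
[-0.252  0.204  1.584  0.     1.343 -1.551]
```

```bash
python3 -m creep '[[90,13,4,0,0.12],[90,27,8,0,0.24],[90,41,13,0,0.36],[90,55,17,0,0.48],[90,69,21,0,0.6],[90,82,25,0,0.72],[90,96,30,0,0.84],[90,110,34,0,0.96],[90,124,38,0,1.08],[90,138,43,0,1.2],[90,152,47,0,1.32],[90,163,51,0,1.44]]'
python3 -m creep '[[110,0,0,0,0.12],[110,0,0,0,0.13],[110,0,0,0,0.13],[110,0,0,0,0.13]]'
python3 - <<'E'
from h import *
o=st(); im=snap('wrist','w5.png'); p=np.array(o['tool_pos']);p[2]=.046;print('tcp px',proj('wrist',p))
E
```

```text
t: 10.07
tool_pos: [0.5138, 0.0005, 0.1437]
tool_rot: [-2.377, -2.052, 0.002]
contact_force: [0.4, 0.4, 1.3]
opening: 0.0548
t: 10.4
tool_pos: [0.5153, -0.0001, 0.1443]
tool_rot: [-2.499, -1.904, 0.001]
contact_force: [-0.1, -0.1, -0.0]
opening: 0.0486
t 10.4 pos [ 5.153e-01 -1.000e-04  1.443e-01] F [-0.1 -0.1 -0. ] op 0.0486
[[0.266, 0.964, -0.0], [0.964, -0.266, 0.0], [-0.0, -0.0, -1.0]]
tcp px [319.6950401  196.02789092]
```

View pics/w5.png

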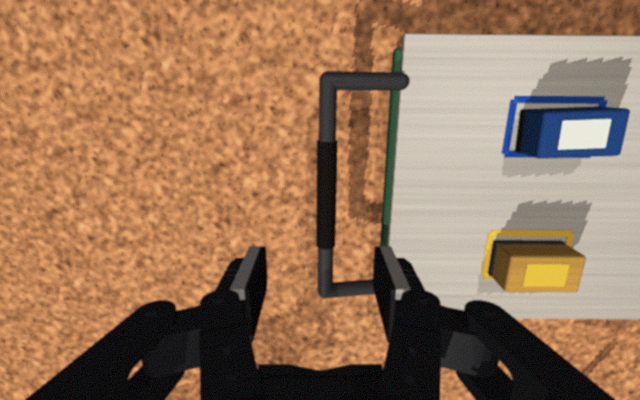

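The bar's sleeve is centred at (327,195) and the TCP at (320,196), so I need about +5.5 mm along tool y. I'll narrow the jaws and descend.

```bash
python3 -m creep '[[172,0,5.5,0,0],[172,0,5.5,20,0],[172,0,5.5,40,0],[172,0,5.5,60,0],[172,0,5.5,70,0],[172,0,5.5,70,0],[172,0,5.5,70,0],[172,0,5.5,70,0]]' 80
python3 - <<'E'
from h import *
o=st(); im=snap('wrist','w6.png'); p=np.array(o['tool_pos']);p[2]=.046;print('tcp px',proj('wrist',p))
cv2.imwrite('pics/w6c.png',im[100:400,170:470,::-1])
E
```

```text
t: 11.12
tool_pos: [0.5217, -0.0017, 0.0758]
tool_rot: [2.5, 1.9, 0.002]
contact_force: [-0.4, 0.1, 0.5]
opening: 0.0276
t 11.12 pos [ 0.5217 -0.0017  0.0758] F [-0.4  0.1  0.5] op 0.0276
[[0.268, 0.964, 0.002], [0.964, -0.268, -0.0], [0.0, 0.002, -1.0]]
tcp px [319.32348466 232.89587878]
```

View pics/w6c.png

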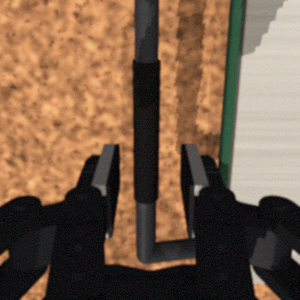

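The bar (column 317) is centred between the fingertips and the right finger is clear of the stand. I'll descend and pinch.

```bash
python3 -m creep '[[172,0,-1,15,0],[172,0,-1,30,0],[172,0,-1,40,0],[172,0,-1,46,0],[172,0,-1,48,0],[172,0,-1,48,0],[172,0,-1,48,0]]'
python3 -m creep '[[240,0,0,0,0],[240,0,0,0,0],[240,0,0,0,0],[240,0,0,0,0],[240,0,0,0,0],[240,0,0,0,0]]' 80
cat > chk.py <<'E'
from h import *
import sys,json,os
o=ctrl.get_obs(); im=snap('scene','s_%s.png'%sys.argv[1])
hsv=cv2.cvtColor(im,cv2.COLOR_RGB2HSV)[190:260,262:312]
r=ctrl.boxes_of('scene','sample_center'); b=ctrl.boxes_of('scene','reference_center')
z=o['tool_pos'][2]
print('t',round(o['t'],2),'pos',np.round(o['tool_pos'],4),'F',np.round(o['contact_force'],1),'op',round(o['opening'],4),
 'samp',[(np.round(x['rect'],1).tolist(),round(x['conf'],2)) for x in r[:2]],'ref',[(np.round(x['rect'],1).tolist(),round(x['conf'],2)) for x in b[:1]])
E
python3 chk.py a
```

```text
t: 11.75
tool_pos: [0.5202, -0.0013, 0.0272]
tool_rot: [2.5, 1.901, 0.001]
contact_force: [0.2, 0.4, 0.7]
opening: 0.0276
t: 12.25
tool_pos: [0.5198, -0.0011, 0.0276]
tool_rot: [-2.501, -1.901, 0.0]
contact_force: [-4.1, 0.1, 6.1]
opening: 0.0095
t 12.25 pos [ 0.5198 -0.0011  0.0276] F [-4.1  0.1  6.1] op 0.0095 samp [([278.6, 207.8, 8.1, 21.3], 0.6)] ref [([249.2, 179.2, 96.2, 91.1], 0.56)]
```

```bash
cat > chk.py <<'E'
from h import *
import sys
from scipy.optimize import brentq
Z0=.0276
o=ctrl.get_obs(); im=snap('scene','s_%s.png'%sys.argv[1])
th=float(sys.argv[2]) if len(sys.argv)>2 else brentq(lambda a:.3*np.sin(a)+.01*np.cos(a)-.01-(o['tool_pos'][2]-Z0),-.2,.8)
y=-.27; E=np.array([[np.cos(y),-np.sin(y),0],[np.sin(y),np.cos(y),0],[0,0,1]])
def px(s,yy=-.05,h=.022):
    p=np.array([-.14+s,yy,.004+h]); c,q=np.cos(th),np.sin(th)
    return proj('scene',np.array([.8094,-.0813,.036])+E@np.array([c*p[0]+q*p[2],p[1],-q*p[0]+c*p[2]]))
def meas(lo,hi,yy):
    a,b=px(0,yy),px(.08,yy); u=b-a
    hsv=cv2.cvtColor(im,cv2.COLOR_RGB2HSV).astype(int)
    m=(hsv[...,0]>=lo)&(hsv[...,0]<=hi)&(hsv[...,1]>130)&(hsv[...,2]>60)
    w=np.zeros_like(m); w[int(a[1])-25:int(b[1])+20,int(min(a[0],b[0]))-18:int(max(a[0],b[0]))+18]=1
    p=np.argwhere(m&w)[:,::-1]
    return len(p),round(float((p.mean(0)-a)@u/(u@u)*80),1) if len(p) else None
print('t',round(o['t'],2),'pos',np.round(o['tool_pos'],4),'F',np.round(o['contact_force'],1),'op',round(o['opening'],4),'th',round(th,4),'sample s mm',meas(20,34,-.05),'ref',meas(100,125,.05))
E
python3 chk.py b
python3 -m creep '[[240,0,0.2,-2,0],[240,0,0.5,-5,0],[240,0,0.8,-9,0],[240,0,1.1,-13,0],[240,0,1.5,-17,0],[240,0,1.9,-21,0],[240,0,2.3,-24,0],[240,0,2.7,-27,0],[240,0,3,-29,0],[240,0,3.1,-30,0],[240,0,3.1,-30,0],[240,0,3.1,-30,0]]'
python3 chk.py c
```

```text
t 12.4 pos [ 0.5198 -0.0011  0.0276] F [-3.9  0.9  5.2] op 0.0096 th -0.0002 sample s mm (302, 12.0) ref (190, 24.0)
t: 13.45
tool_pos: [0.5215, -0.0017, 0.0543]
tool_rot: [-2.5, -1.899, 0.001]
contact_force: [5.4, 0.4, -13.1]
opening: 0.0094
t 13.45 pos [ 0.5215 -0.0017  0.0543] F [  5.4   0.4 -13.1] op 0.0094 th 0.0892 sample s mm (307, 9.9) ref (183, 20.6)
```

Lifting works, with the expected load of about 13 N. Next I'll raise to about 0.17 rad.

```bash
python3 -m creep '[[240,0,0.3,-2,0],[240,0,0.7,-5,0],[240,0,1.2,-8,0],[240,0,1.6,-11,0],[240,0,2.1,-14,0],[240,0,2.7,-17,0],[240,0,3.2,-19.5,0],[240,0,3.6,-21.5,0],[240,0,3.9,-23,0],[240,0,3.9,-23,0]]'
python3 chk.py d
```

```text
t: 14.33
tool_pos: [0.5254, -0.0028, 0.0792]
tool_rot: [-2.5, -1.9, 0.003]
contact_force: [0.0, 1.1, -10.3]
opening: 0.0092
t 14.33 pos [ 0.5254 -0.0028  0.0792] F [  0.    1.1 -10.3] op 0.0092 th 0.1732 sample s mm (325, 8.8) ref (195, 18.7)
```

```bash
python3 -m creep '[[240,0,0.1,-0.5,0],[240,0,0.2,-1,0],[240,0,0.3,-1.5,0],[240,0,0.4,-2,0],[240,0,0.5,-2.5,0],[240,0,0.6,-3,0],[240,0,0.7,-3.5,0],[240,0,0.8,-4,0],[240,0,0.8,-4.4,0],[240,0,0.8,-4.4,0],[240,0,0.8,-4.4,0]]'
python3 chk.py e
```

```text
t: 15.3
tool_pos: [0.5264, -0.0031, 0.0836]
tool_rot: [-2.5, -1.9, 0.002]
contact_force: [-4.0, 2.3, -11.2]
opening: 0.009
t 15.3 pos [ 0.5264 -0.0031  0.0836] F [ -4.    2.3 -11.2] op 0.009 th 0.1884 sample s mm (329, 9.6) ref (209, 19.1)
```

```bash
python3 -m creep '[[240,0,0.1,-0.5,0],[240,0,0.2,-1,0],[240,0,0.3,-1.5,0],[240,0,0.4,-2,0],[240,0,0.5,-2.5,0],[240,0,0.6,-3,0],[240,0,0.7,-3.5,0],[240,0,0.8,-4,0],[240,0,0.8,-4.4,0],[240,0,0.8,-4.4,0],[240,0,0.8,-4.4,0]]'
python3 chk.py f
```

```text
t: 16.27
tool_pos: [0.5274, -0.0034, 0.0881]
tool_rot: [-2.5, -1.9, 0.002]
contact_force: [-4.7, 3.9, -12.7]
opening: 0.0098
t 16.27 pos [ 0.5274 -0.0034  0.0881] F [ -4.7   3.9 -12.7] op 0.0098 th 0.2037 sample s mm (333, 9.0) ref (221, 19.0)
```

```bash
python3 -m creep '[[240,0,0.1,-0.5,0],[240,0,0.2,-1,0],[240,0,0.3,-1.5,0],[240,0,0.4,-2,0],[240,0,0.5,-2.5,0],[240,0,0.6,-3,0],[240,0,0.7,-3.5,0],[240,0,0.8,-4,0],[240,0,0.8,-4.4,0],[240,0,0.8,-4.4,0],[240,0,0.8,-4.4,0]]'
python3 chk.py g
```

```text
t: 17.23
tool_pos: [0.5284, -0.0037, 0.0926]
tool_rot: [-2.501, -1.901, 0.001]
contact_force: [-4.1, 2.7, -12.2]
opening: 0.0089
t 17.23 pos [ 0.5284 -0.0037  0.0926] F [ -4.1   2.7 -12.2] op 0.0089 th 0.2193 sample s mm (334, 9.1) ref (204, 17.8)
```

```bash
python3 -m creep '[[240,0,0.1,-0.5,0],[240,0,0.2,-1,0],[240,0,0.3,-1.5,0],[240,0,0.4,-2,0],[240,0,0.5,-2.5,0],[240,0,0.6,-3,0],[240,0,0.8,-3.5,0],[240,0,0.9,-4,0],[240,0,0.9,-4.4,0],[240,0,0.9,-4.4,0],[240,0,0.9,-4.4,0]]'
python3 chk.py h
```

```text
t: 18.2
tool_pos: [0.5296, -0.004, 0.0972]
tool_rot: [2.501, 1.901, -0.0]
contact_force: [-3.9, 3.7, -13.3]
opening: 0.0095
t 18.2 pos [ 0.5296 -0.004   0.0972] F [ -3.9   3.7 -13.3] op 0.0095 th 0.2351 sample s mm (341, 8.7) ref (229, 17.4)
```

```bash
python3 -m creep '[[240,0,0.1,-0.5,0],[240,0,0.2,-1,0],[240,0,0.3,-1.5,0],[240,0,0.4,-2,0],[240,0,0.5,-2.5,0],[240,0,0.7,-3,0],[240,0,0.8,-3.5,0],[240,0,1,-4,0],[240,0,1,-4.4,0],[240,0,1,-4.4,0],[240,0,1,-4.4,0]]'
python3 chk.py i
```

```text
t: 19.17
tool_pos: [0.5308, -0.0043, 0.1017]
tool_rot: [2.501, 1.901, 0.0]
contact_force: [-1.8, 1.0, -13.3]
opening: 0.0097
t 19.17 pos [ 0.5308 -0.0043  0.1017] F [ -1.8   1.  -13.3] op 0.0097 th 0.2506 sample s mm (344, 8.8) ref (217, 18.5)
```

```bash
python3 -m creep '[[240,0,0.1,-0.5,0],[240,0,0.2,-1,0],[240,0,0.4,-1.5,0],[240,0,0.5,-2,0],[240,0,0.6,-2.5,0],[240,0,0.8,-3,0],[240,0,0.9,-3.5,0],[240,0,1,-4,0],[240,0,1.1,-4.4,0],[240,0,1.1,-4.4,0],[240,0,1.1,-4.4,0]]'
python3 chk.py j
```

```text
t: 20.13
tool_pos: [0.5322, -0.0047, 0.1067]
tool_rot: [2.5, 1.9, 0.001]
contact_force: [-3.3, 1.8, -7.9]
opening: 0.0094
t 20.13 pos [ 0.5322 -0.0047  0.1067] F [-3.3  1.8 -7.9] op 0.0094 th 0.268 sample s mm (348, 10.1) ref (212, 15.2)
```

The reading is slightly higher (10.1), so I'll hold briefly and look again before raising further.

```bash
python3 -m creep '[[240,0,0,0,0],[240,0,0,0,0],[240,0,0,0,0]]' >/dev/null; python3 chk.py k
```

```text
t 20.43 pos [ 0.5322 -0.0047  0.1067] F [-3.2  0.9 -5.3] op 0.0094 th 0.2679 sample s mm (347, 11.7) ref (212, 15.2)
```

```bash
python3 -m creep '[[240,0,0,0,0],[240,0,0,0,0],[240,0,0,0,0],[240,0,0,0,0]]' >/dev/null; python3 chk.py l
```

```text
t 20.82 pos [ 0.5322 -0.0047  0.1067] F [-3.4  0.8 -2.6] op 0.0094 th 0.2679 sample s mm (337, 11.1) ref (210, 15.2)
```

```bash
python3 -m creep '[[240,0,0,0,0],[240,0,0,0,0],[240,0,0,0,0],[240,0,0,0,0]]' >/dev/null; python3 chk.py m
python3 - <<'E'
import cv2,numpy as np
g=lambda n:cv2.imread(f'pics/s_{n}.png')[185:255,255:315]
for a,b in('ij','jk','kl','lm'):
    d=np.abs(g(a).astype(int)-g(b)).sum(2); print(a,b,(d>60).sum(), np.argwhere(d>60).mean(0)+[185,255] if (d>60).any() else '')
cv2.imwrite('pics/cmp.png',cv2.resize(np.hstack([g('i'),g('j'),g('m')]),None,fx=4.4,fy=5,interpolation=0))
E
```

```text
t 21.2 pos [ 0.5321 -0.0047  0.1066] F [-2.8  0.7 -0.5] op 0.0091 th 0.2678 sample s mm (322, 11.3) ref (212, 15.3)
i j 39 [223.8974359  285.07692308]
j k 12 [227.83333333 283.41666667]
k l 24 [226.25 283.  ]
l m 18 [226.5        282.88888889]
```

View pics/cmp.png

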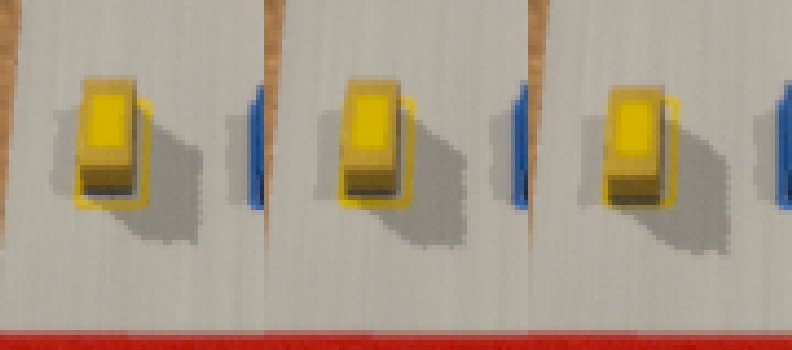

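Compared side by side, the shoe has slid about 2 px (about 5 mm) down its frame between the second and third crop, and the blue shoe has not moved. So it is creeping at about 0.268 rad, and I'll hold there.

```bash
cat >> chk.py <<'E'
hsv=cv2.cvtColor(im,cv2.COLOR_RGB2HSV).astype(int); a,b=px(0),px(.08)
m=(hsv[...,0]>=18)&(hsv[...,0]<=34)&(hsv[...,1]>130)
r=[int(m[y,int(a[0])-14:int(a[0])+8].sum()) for y in range(int(a[1])-16,int(b[1])+22)]
print('row0',int(a[1])-16,r)
E
python3 -m creep '[[240,0,0,0,0],[240,0,0,0,0],[240,0,0,0,0],[240,0,0,0,0],[240,0,0,0,0],[240,0,0,0,0],[240,0,0,0,0],[240,0,0,0,0],[240,0,0,0,0],[240,0,0,0,0]]' >/dev/null; python3 chk.py n
```

```text
t 22.08 pos [ 0.532  -0.0046  0.1063] F [-2.  -0.6  5.1] op 0.0094 th 0.2667 sample s mm (327, 12.0) ref (209, 15.3)
row0 193 [0, 0, 0, 0, 0, 0, 0, 0, 0, 0, 9, 13, 14, 12, 12, 12, 12, 12, 13, 13, 13, 13, 13, 13, 13, 13, 13, 13, 13, 13, 13, 14, 4, 2, 0, 0, 0, 0, 0, 0, 0, 0, 0, 0, 0, 0, 0, 0, 0, 0, 0, 0, 0, 0, 0, 0, 0, 0, 0, 0, 0, 0, 0, 0, 0, 0, 0]
```

```bash
python3 -m creep '[[240,0,0.1,-0.5,0],[240,0,0.2,-1,0],[240,0,0.3,-1.5,0],[240,0,0.4,-2,0],[240,0,0.5,-2.5,0],[240,0,0.6,-3,0],[240,0,0.6,-3,0]]' >/dev/null; python3 chk.py o;  python3 -m creep '[[240,0,0,0,0],[240,0,0,0,0],[240,0,0,0,0],[240,0,0,0,0]]' >/dev/null; python3 chk.py p
```

```text
t 22.72 pos [ 0.5319 -0.0046  0.1064] F [  7.3   0.4 -12. ] op 0.0092 th 0.267 sample s mm (326, 12.1) ref (211, 15.3)
row0 193 [0, 0, 0, 0, 0, 0, 0, 0, 0, 0, 9, 13, 14, 12, 12, 12, 12, 12, 13, 13, 13, 13, 13, 13, 13, 13, 13, 13, 13, 13, 13, 14, 5, 2, 0, 0, 0, 0, 0, 0, 0, 0, 0, 0, 0, 0, 0, 0, 0, 0, 0, 0, 0, 0, 0, 0, 0, 0, 0, 0, 0, 0, 0, 0, 0, 0, 0]
t 23.1 pos [ 0.5319 -0.0046  0.1064] F [  7.1  -0.8 -11.4] op 0.0095 th 0.2669 sample s mm (326, 12.1) ref (212, 15.4)
row0 193 [0, 0, 0, 0, 0, 0, 0, 0, 0, 0, 9, 13, 14, 12, 12, 12, 12, 12, 13, 13, 13, 13, 13, 13, 13, 13, 13, 13, 13, 13, 13, 14, 4, 2, 0, 0, 0, 0, 0, 0, 0, 0, 0, 0, 0, 0, 0, 0, 0, 0, 0, 0, 0, 0, 0, 0, 0, 0, 0, 0, 0, 0, 0, 0, 0, 0, 0]
```

The shoe has stalled at the threshold because the deck sagged about 1 mrad. The arm is preloaded again, so I'll raise it a further ~0.01 rad.

```bash
python3 -m creep '[[240,0,0.1,-0.5,0],[240,0,0.2,-1,0],[240,0,0.4,-1.5,0],[240,0,0.5,-2,0],[240,0,0.6,-2.5,0],[240,0,0.7,-3,0],[240,0,0.7,-3,0]]' >/dev/null; python3 chk.py q
```

```text
t 23.73 pos [ 0.5327 -0.0048  0.1089] F [  9.3  -0.4 -15.5] op 0.0094 th 0.2757 sample s mm (330, 14.1) ref (220, 16.1)
row0 193 [0, 0, 0, 0, 0, 0, 0, 0, 0, 0, 0, 13, 14, 12, 12, 12, 12, 13, 13, 13, 13, 13, 13, 13, 13, 13, 13, 13, 13, 13, 13, 16, 15, 0, 0, 0, 0, 0, 0, 0, 0, 0, 0, 0, 0, 0, 0, 0, 0, 0, 0, 0, 0, 0, 0, 0, 0, 0, 0, 0, 0, 0, 0, 0, 0, 0, 0]
```

```bash
python3 -m creep '[[240,0,0,0,0],[240,0,0,0,0],[240,0,0,0,0],[240,0,0,0,0]]' >/dev/null; python3 chk.py r
```

```text
t 24.12 pos [ 0.5327 -0.0048  0.1089] F [ 10.8  -1.  -13.8] op 0.0094 th 0.2757 sample s mm (342, 21.2) ref (218, 15.8)
row0 193 [0, 0, 0, 0, 0, 0, 0, 0, 0, 0, 0, 13, 3, 2, 2, 11, 12, 13, 13, 13, 13, 13, 13, 13, 13, 13, 13, 13, 13, 13, 13, 16, 15, 12, 12, 11, 11, 0, 0, 0, 0, 0, 0, 0, 0, 0, 0, 0, 0, 0, 0, 0, 0, 0, 0, 0, 0, 0, 0, 0, 0, 0, 0, 0, 0, 0, 0]
```

It is sliding now, and I estimate the end speed at about 0.12 m/s. I'll hold.

```bash
python3 -m creep '[[240,0,0,0,0],[240,0,0,0,0],[240,0,0,0,0],[240,0,0,0,0],[240,0,0,0,0]]' >/dev/null; python3 chk.py s;python3 -m creep '[[240,0,0,0,0],[240,0,0,0,0],[240,0,0,0,0],[240,0,0,0,0],[240,0,0,0,0],[240,0,0,0,0]]' >/dev/null; python3 chk.py u
```

```text
t 24.58 pos [ 0.5327 -0.0048  0.1088] F [  9.5  -1.2 -14.9] op 0.0093 th 0.2755 sample s mm (349, 43.7) ref (218, 15.8)
row0 193 [0, 0, 0, 0, 0, 0, 0, 0, 0, 0, 0, 13, 4, 2, 1, 1, 1, 2, 2, 2, 2, 2, 2, 2, 2, 2, 12, 12, 12, 12, 12, 15, 15, 13, 12, 12, 12, 12, 12, 12, 12, 12, 12, 12, 12, 12, 12, 11, 0, 0, 0, 0, 0, 0, 0, 0, 0, 0, 0, 0, 0, 0, 0, 0, 0, 0, 0]
t 25.13 pos [ 0.5327 -0.0048  0.1089] F [  9.4  -1.  -13.6] op 0.0093 th 0.2756 sample s mm (364, 63.3) ref (220, 16.3)
row0 193 [0, 0, 0, 0, 0, 0, 0, 0, 0, 0, 0, 13, 4, 2, 1, 1, 1, 2, 2, 2, 2, 2, 2, 2, 2, 2, 2, 2, 1, 1, 1, 4, 15, 0, 0, 0, 4, 12, 12, 12, 12, 12, 12, 12, 12, 12, 12, 13, 13, 13, 13, 13, 13, 13, 13, 13, 13, 13, 0, 0, 0, 0, 0, 0, 0, 0, 0]
```

```bash
python3 -m creep '[[240,0,0.3,0.5,0],[240,0,0.6,1,0],[240,0,0.9,1.5,0],[240,0,1.2,2,0],[240,0,1.2,2.5,0],[240,0,1.2,2.5,0],[240,0,1.2,2.5,0]]'; python3 chk.py v
python3 - <<'E'
import cv2
cv2.imwrite('pics/v.png',cv2.resize(cv2.imread('pics/s_v.png')[140:290,230:370],None,fx=4,fy=4,interpolation=2))
E
```

```text
t: 25.77
tool_pos: [0.5327, -0.0048, 0.1088]
tool_rot: [-2.499, -1.9, 0.003]
contact_force: [-4.4, 1.9, -2.8]
opening: 0.0097
t 25.77 pos [ 0.5327 -0.0048  0.1088] F [-4.4  1.9 -2.8] op 0.0097 th 0.2755 sample s mm (362, 63.8) ref (221, 16.1)
row0 193 [0, 0, 0, 0, 0, 0, 0, 0, 0, 0, 0, 13, 3, 2, 1, 1, 1, 2, 2, 2, 2, 2, 2, 2, 2, 2, 2, 2, 1, 1, 2, 4, 15, 0, 0, 0, 3, 12, 12, 12, 12, 12, 12, 12, 12, 12, 12, 12, 12, 13, 13, 13, 13, 13, 13, 13, 13, 12, 0, 0, 0, 0, 0, 0, 0, 0, 0]
```

View pics/v.png

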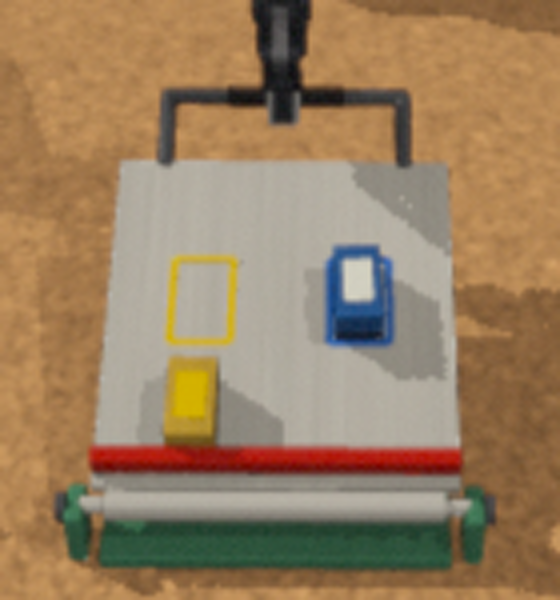

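The brass shoe rests against the red bar (crop (190,445)) and the blue shoe is still in its frame. The forces are nearly unloaded, so I'll open the fingers and go up.

```bash
python3 -m creep '[[225,0,0,0,0],[205,0,0,0,0],[190,0,0,0,0],[175,0,0,0,0],[165,0,0,0,0],[165,0,0,0,0],[165,0,0,0,0],[165,0,0,0,0]]'; python3 chk.py w
```

```text
t: 26.48
tool_pos: [0.5342, -0.0053, 0.1096]
tool_rot: [2.501, 1.901, 0.001]
contact_force: [-0.3, 0.3, -0.1]
opening: 0.0303
t 26.48 pos [ 0.5342 -0.0053  0.1096] F [-0.3  0.3 -0.1] op 0.0303 th 0.2783 sample s mm (364, 64.0) ref (218, 15.9)
row0 193 [0, 0, 0, 0, 0, 0, 0, 0, 0, 0, 0, 13, 3, 2, 1, 1, 1, 2, 2, 2, 2, 2, 2, 2, 2, 2, 2, 2, 1, 1, 1, 4, 15, 0, 0, 0, 3, 12, 12, 12, 12, 12, 12, 12, 12, 12, 12, 12, 13, 13, 13, 13, 13, 13, 13, 13, 13, 13, 0, 0, 0, 0, 0, 0, 0, 0, 0]
```

```bash
python3 -m creep '[[165,0,0,-5,0],[165,0,0,-15,0],[165,0,0,-30,0],[165,0,0,-50,0],[165,0,0,-75,0],[165,0,0,-100,0],[165,0,0,-110,0],[165,0,0,-110,0],[165,0,0,-110,0],[165,0,0,-110,0]]'; python3 chk.py x 0.2755
python3 - <<'E'
import cv2
cv2.imwrite('pics/x.png',cv2.resize(cv2.imread('pics/s_x.png')[140:290,230:370],None,fx=4,fy=4,interpolation=2))
E
```

```text
t: 27.37
tool_pos: [0.5331, -0.0051, 0.2177]
tool_rot: [-2.5, -1.9, 0.003]
contact_force: [-0.6, -0.5, -0.2]
opening: 0.0301
t 27.37 pos [ 0.5331 -0.0051  0.2177] F [-0.6 -0.5 -0.2] op 0.0301 th 0.2755 sample s mm (365, 64.1) ref (219, 15.6)
row0 193 [0, 0, 0, 0, 0, 0, 0, 0, 0, 0, 0, 13, 3, 2, 1, 1, 1, 2, 2, 2, 2, 2, 2, 2, 2, 2, 2, 2, 1, 1, 1, 4, 15, 0, 0, 0, 2, 12, 12, 12, 12, 12, 12, 12, 12, 12, 12, 13, 13, 13, 13, 13, 13, 13, 13, 13, 13, 12, 0, 0, 0, 0, 0, 0, 0, 0, 0]
```

View pics/x.png

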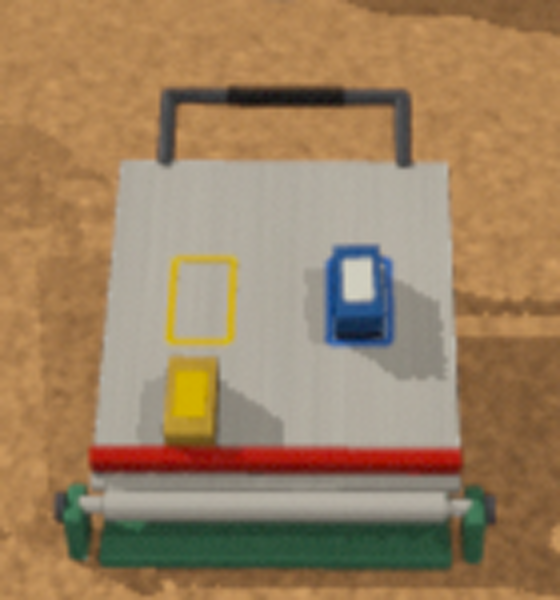

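The robot is clear of everything, the deck stands at the same angle, the brass shoe is at the stop and the blue shoe is in its frame. I'm handing the job in.

```bash
python3 -c "
from station import ctrl
print(ctrl.finish_job())"
```

```text
the job is handed in; nothing more can be done
None
```

The job is done and handed in at about 27 s of the 72 s allowed; the hand-in reports no verdict.

- **Placing:** I set the brass shoe inside the yellow frame, in line with the slope. The contact force was about 5 N when I let go.
- **Lifting:** I raised the deck by its bar in small steps. The shoe first crept about 5 mm at 0.268 rad and then stalled, because the deck had sagged about 1 mrad. I raised it to about 0.276 rad and held there. The shoe then slid to the red stop bar, averaging under about 0.1 m/s between pictures.
- **Last checks:**
  - The final picture shows the brass shoe against the red bar, the blue shoe in its frame and the deck still raised, with the gripper open about 11 cm above where it held the bar.
  - The wrist force was near zero.
- **Limits of these checks:**
  - My image tracker read about 64 mm of slide instead of 83 mm, because it also counts the yellow frame's pixels. I relied on the picture and the shoe's edge rows, which showed about 27 rows of travel, consistent with the full slide.
  - The deck angle is worked out from the tool height, not measured directly.
  - I did not re-check the bystanders at the end, but the arm kept well away from them.

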